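# Clamp the sharpening stone in its quick-release holder

## Task

Clamp the sharpening stone in its holder so that a knife can be ground on it: hold the red quick-release lever of the moving jaw pressed down, slide the jaw gently up until the stone is hard against the fixed jaw with no gap at either end, and let the lever come back up so that the jaw locks. Then turn the jaw's screw by its cross bar (clockwise seen from the bar's end), in more than one push if need be, until the stone is firmly clamped and the bar clearly pushes back, about two thirds harder than when it turns freely, but no harder: the stone could crack. Let go, and leave the knife, the bowl and the bottle alone.

Things in the scene. Friction and masses are not known exactly. Their poses are not given: they have to be found in the camera images.
- holder: The fixed holder: grey base 120 x 400 x 12 mm with a steel rail along its middle. Origin: centre of its underside, on the worktop. x points away from the robot (give or take its yaw), y along the rail from the moving jaw to the fixed jaw, z up. The stone lies on black rests, top 66 mm up. The fixed jaw's face is at y = +170 mm.
- fixed_jaw: The fixed jaw: a blue upright plate with a black rubber face 64 mm wide, from 68 to 94 mm up, at the +y end of the holder. Its frame is the same as the holder's.
- stone: The loose stone, 60 (x) x 160 (y) x 32 (z) mm, 0.5 to 0.85 kg, white upper and brick-red lower half, lying lengthwise along the rail on the rests between the jaws, about a degree askew and 4 to 14 mm short of the fixed jaw. Origin: centre of its underside; its axes are along the holder's when clamped.
- stone_center (a point): The middle of the stone (16 mm above its underside). Clamped home it is at y = +90 mm in the holder's frame, within 1 mm or so.
- jaw: The moving jaw: blue plate 64 mm wide with a black rubber face towards the stone, 69 to 93 mm up, on the blue carriage (50 mm long along the rail, top 98 mm up). Frame parallel to the holder's, origin on the rail's centre line at worktop height, in the plane of the rubber face. It carries the screw and cross bar.
- jaw_face (a point): The middle of the moving jaw's rubber face, 81 mm above the worktop. It meets the stone at y = +10 mm in the holder's frame when the stone is against the fixed jaw.
- carriage (a joint): How far the carriage has slid towards the fixed jaw, m: 0 fully back, 0.095 fully forward. Lever pressed: slides with about 2 N (2 to 7 N more once it pushes the stone along; 10 to 20 N shows that the stone is home). Lever let go: locked on the rack's teeth (pitch 4 mm); it may jump back or on to a tooth by up to 4 mm, also as the screw first loads it (the screw takes this up), and under gross overload.
- lever (a joint): The release lever, rad: 0 is up (half-nut in the rack), 0.25 fully pressed (hard stop). It springs back when let go. Free to slide from 0.18; keep it pressed beyond that. The pad goes down about 5 mm per 0.1 rad, 12 mm in all. Let go on a tooth's crest it may rest half up (0.15) until the screw's load lets it drop in.
- lever_pad (a point): Middle of the top of the lever's red pad, on the robot's side of the carriage, 49 mm behind the jaw face's plane, 56 mm up. Press it down with closed fingers: 4 to 8 N. 36 (x) x 46 (y) mm between lips 10 mm high at its +y and -y edges; a finger on the pad drives the carriage through a lip. Hinge: along the rail, 48 mm further in x, 22 mm lower, so the pad also creeps 5 mm to the robot.
- screw (a joint): The screw, rad, about the rail: 0 has the bar upright, red ball on top; grows as it tightens (upper ball goes away from the robot and down); stays where left. Starts at 0.5 to 1.0, stops at 7. 3 mm of jaw per rad. Friction takes 0.27 N m, plus 0.003 N m per newton of clamping, plus up to 0.1 for rubbing on the ball. Well tightened: 0.5 N m felt (some 55 N), about 0.3 rad after the slack is gone; under 28 N is loose, over 85 N too tight.
- screw_axis (a point): The point on the screw's axis in the middle of the cross bar, 85 mm above the worktop, 100 mm behind the plane of the moving jaw's face (towards -y of the holder).
- red_ball (a point): Centre of the red ball (18 mm diameter) on one end of the cross bar (9 mm thick), 44 mm from the screw's axis. Upper one at the start, leaning away from the robot. Press it from above, down along its arc: 6 N square to the bar turns it free, 11 N is well tightened. It need not be gripped.
- black_ball (a point): Centre of the black ball (18 mm diameter) on the other end of the cross bar, 44 mm from the screw's axis. When the red ball is low, this one stands up on the robot's side: push it over the top and down on the far side to go on tightening, and so on in turn; 1 to 3 rad may be needed in all.
- knife_center (a point): Bystander: the middle of a kitchen knife lying flat, about 300 mm long with a black handle. Leave alone.
- bowl: Bystander: a steel bowl, 120 mm across and 55 mm high. Origin: centre of its underside. Leave alone.
- oil_bottle: Bystander: a clear bottle with a yellow cap, 56 mm across and 150 mm high. Origin: centre of its underside. Leave alone.

How it is judged:
On the way, in this order (a step that is already met when the one before it is completed fails the run):
1. with the release lever held down, the jaw is slid up and the stone stands against the fixed jaw, to within 3 to 4 mm (value of joint lever above 0.17 rad and y of jaw_face in the frame of holder above 0.006 m and y of stone_center in the frame of holder above 0.0875 m), for 0.1 s.
2. the lever is let go, so that the jaw locks there (within about 6 mm) (value of joint lever below 0.17 rad and contact force between the fingers and holder below 1 N and y of jaw_face in the frame of holder above 0.004 m), for 0.2 s.
3. the screw is tightened: the jaw presses on the stone with 28 to 85 N (contact force between jaw and stone between 28 and 85 N), for 0.2 s.
At the end, for the whole second after the job is handed in: Stone flat on its rests, in line with the holder (0.04 rad) and home against the fixed jaw (its middle at y > 87.5 mm in the holder's frame), clamped with 28 to 85 N; release lever up (below 0.05 rad); stone and screw at rest, robot clear (all of step 3 and contact force between fixed_jaw and stone above 24 N and value of joint lever below 0.05 rad and y of stone_center in the frame of holder above 0.0875 m and angle between the y axis of stone and the y axis of holder, either way round below 0.04 rad and z of stone_center in the frame of holder between 0.079 and 0.086 m and linear speed of stone below 0.01 m/s and velocity of joint screw below 0.05 rad/s); the robot touches nothing.
It fails at once if the stone is squeezed with more than 110 N (it could crack) (contact force between jaw and stone above 110 N).
It fails at once if the jaw is rammed against the stone with more than 26 N while the lever is pressed (value of joint lever above 0.17 rad and contact force between jaw and stone above 26 N).
It fails at once if the robot presses on the holder or anything it carries with more than 40 N (contact force between any of the arm, the fingers and holder above 40 N).
It fails at once if the robot pushes the stone itself with more than 3 N (contact force between any of the fingers, the arm and stone above 3 N).
It fails at once if the knife, the bowl or the bottle is moved by more than 20 mm (distance of any of knife_center, bowl, oil_bottle from where it was at the start of the episode above 0.02 m).
It also fails if it takes over 67 s, if anything falls off the work surface, if the arm or the gripper's body presses on something with over 40 N, if the wrist force passes 120 N, or if a joint passes its speed limit or range.

## Robot

A 6-joint arm with a two-finger parallel gripper is mounted at the origin on the work surface. World frame = base frame: x ahead of the robot, y to its left, z up, the work surface at z = 0. Lengths are in m, angles in rad, forces in N, time in s.
With the tool pointing down it reaches from about 0.375 to 0.9 m from the base axis. Payload 3.1 kg.
Tool frame: the origin (TCP) lies midway between the tips of the shut fingers; the grasp point (between the pads) lies 19 mm behind it; x points along the fingers, z is the direction in which the jaws open and shut, and the axes are right-handed (so a half turn about x gives the same grasp; the last joint's range is limited). The gripper opens to 87 mm and grips with 3 to 60 N. Pads are 19 mm wide; open, the fingers measure 117 mm over their backs; the gripper's body (75 mm by 190 mm) begins 51 mm behind the grasp point.
Start: joints at [1.169, 0.527, 1.433, -0, 1.181, -0.178], TCP at [0.139, 0.609, 0.223] pointing down, gripper open.
Joint ranges: [-3.08, 3.08], [-0.75, 2.2], [0.22, 2.44], [-1.43, 4.57], [0, 2.65], [-2.85, 2.85]. Speed limits (rad/s): [2.79, 2.79, 3.14, 3.14, 3.14, 3.14].

## Interface

Orientations are given as a 3x3 rotation matrix whose columns are the frame's x, y, z axes.
In Python, from station import state, capture, camera_model, sign_off gives the robot as it stands. The module is installed in compiled form; this text tells all that it offers.
- The arm moves only by the tool carry_out, never from a script. Its argument "deltas" is one flat list of numbers, 7 for each row, row after row: the opening, from 0 (shut) to 1 (fully open), then the shift along the world's x, y, z in units of 40 mm (1.0 is 40 mm), then the turn, a rotation vector about the world's x, y, z in units of 5 degrees (1.0 is 5 degrees). In form: [gripper, dx, dy, dz, rx, ry, rz, gripper, dx, dy, dz, rx, ry, rz, ...]. A call has 1 to 8 rows; each row is the pose to reach, as a shift and turn from the pose commanded when the call began; what a row does not reach only later rows make up. A row lasts 1/12 s, in which the tool goes at most 41.7 mm and 7.16 degrees, less where a joint would pass 70% of its speed; a pose out of reach is approached as far as the arm can. A call with a gripper value outside its range is refused whole. The fingers move at their own pace and stop on an object; "newtons" is the grip in N (left out, the last holds). Time passes only in rows, so rows that repeat a pose let the fingers close. It gives the time, the measured TCP pose, the force and the opening at its end, in the units of the state.
- state(): the state, without advancing time (a new reading comes with each control period).
- capture(name): name is "scene" or "top" or "wrist"; returns the picture (480x640x3 uint8, red, green, blue); there is no depth.
- camera_model(name): a dict with "mtx" (3x3 intrinsics, pixels), "world_from_camera" (4x4, takes a point from camera to world coordinates). Camera axes: x right, y up, looking along -z (the intrinsics and any distortion apply to the point x, -y, -z); pixel columns grow to the right and rows downward; lengths in m; the calibration is good to about 2 mm. The wrist camera is an equidistant fisheye: a pixel r from the principal point sees the ray r / f radians off the axis. A picture is of the moment at which its call begins: read the wrist's pose just before it. camera_model takes no time and is no camera call; for the wrist camera it gives the pose at the moment of the call.
- sign_off(): hands the job in, once; it reports no verdict.
The state is a dict: "clock": time; "joints": joint angles; "qd": joint speeds; "joint_efforts": joint torques, N m; "ee_pos": TCP position; "ee_rot": TCP orientation; "wrist_force": force on the tool from outside, world axes, zero at the start; "moment": the same for the moment, N m; "width": finger opening in m.
Only numpy, scipy, OpenCV 4.12 (cv2) and the standard library are available. Lean on these libraries where they do the work, as an engineer would, in place of code of your own. Each camera call takes 0.05 s, during which the arm holds its last target.

## Working session

There is one attempt and no reset: what is moved stays moved. The work goes in short steps, Python scripts to look and compute and a tool call to move; the robot and the scene stay as the last step left them, time stands still between calls to the robot, and variables do not carry over. Pictures are saved under pics/ and viewed, and the job is handed in when it is done.

Besides the shell and the picture viewer there is one more tool, called after "Call:" in YAML: its name, and indented under it one key for each argument. carry_out: Moves the arm, as the interface text tells. Its arguments: {"type":"object","properties":{"deltas":{"type":"array"},"newtons":{"type":"number"}},"required":["deltas"]}

```bash
mkdir -p pics
cat > h.py <<'E'
import numpy as np, cv2
from station import state, capture, camera_model, sign_off
def save(n,img,s=1): cv2.imwrite(f'pics/{n}.png',cv2.cvtColor(img,cv2.COLOR_RGB2BGR))
def ray(cm,u,v):
    K=np.array(cm['mtx']);T=np.array(cm['world_from_camera'])
    x=(u-K[0,2])/K[0,0];y=(v-K[1,2])/K[1,1]
    d=T[:3,:3]@np.array([x,-y,-1.]);return T[:3,3],d/np.linalg.norm(d)
def atz(cm,u,v,z):
    o,d=ray(cm,u,v);return o+d*(z-o[2])/d[2]
def proj(cm,p):
    K=np.array(cm['mtx']);T=np.linalg.inv(np.array(cm['world_from_camera']))
    c=T[:3,:3]@np.array(p)+T[:3,3];return K[0,0]*c[0]/-c[2]+K[0,2],K[1,1]*(-c[1])/-c[2]+K[1,2]
E
python3 - <<'E'
from h import *
s=state();print(s)
for n in ['scene','top']:
    save(n+'0',capture(n)); print(n,camera_model(n))
E
```

```text
{'clock': 0.0, 'joints': array([ 1.16845449e+00,  5.28481507e-01,  1.43388464e+00,  1.60417863e-05,
        1.18138742e+00, -1.78470476e-01]), 'qd': array([ 9.43901761e-04, -1.13406025e-03, -9.32317946e-05, -4.76615297e-04,
        2.03421387e-03, -4.38452470e-04]), 'joint_efforts': array([-2.68486758e-05, -4.40036952e+01, -1.76594889e+01,  6.33665244e-02,
        5.80061821e-02, -1.61504186e-04]), 'ee_pos': array([0.13841551, 0.60874045, 0.22156782]), 'ee_rot': array([[-8.59811213e-04, -9.75043765e-01,  2.22011074e-01],
       [-1.98253969e-03,  2.22012382e-01,  9.75041831e-01],
       [-9.99997665e-01,  3.98206133e-04, -2.12395170e-03]]), 'wrist_force': array([-0.39421793,  0.20967984,  0.82088338]), 'moment': array([-0.03554933, -0.01801919,  0.01686029]), 'width': 0.08713265394863853}
scene {'mtx': array([[569.94666327,   0.        , 325.7459286 ],
       [  0.        , 569.94666327, 233.72650085],
       [  0.        ,   0.        ,   1.        ]]), 'world_from_camera': array([[-0.61799853, -0.61926632,  0.48434185,  1.22562981],
       [ 0.78613389, -0.49338153,  0.37224746,  0.55651503],
       [ 0.00844501,  0.61080593,  0.79173531,  1.16541397],
       [ 0.        ,  0.        ,  0.        ,  1.        ]])}
top {'mtx': array([[437.90781757,   0.        , 324.18749488],
       [  0.        , 437.90781757, 231.78735722],
       [  0.        ,   0.        ,   1.        ]]), 'world_from_camera': array([[-0.03909665,  0.9697713 , -0.24086321,  0.37685249],
       [-0.99923   , -0.03873829,  0.00622456,  0.07022722],
       [-0.00329423,  0.2409211 ,  0.97053911,  1.0061319 ],
       [ 0.        ,  0.        ,  0.        ,  1.        ]])}
```

View pics/scene0.png

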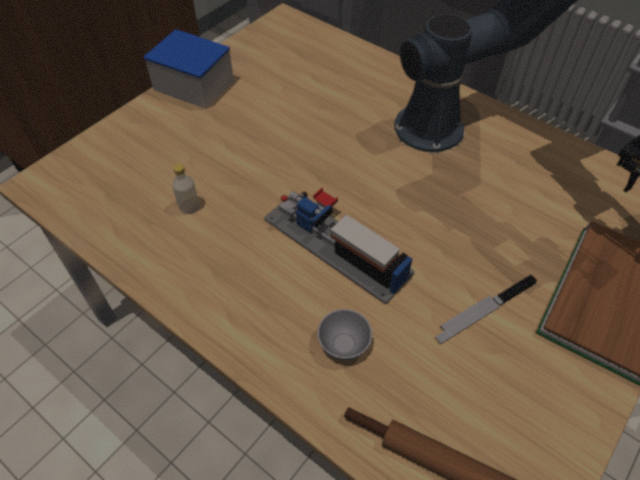

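View pics/top0.png

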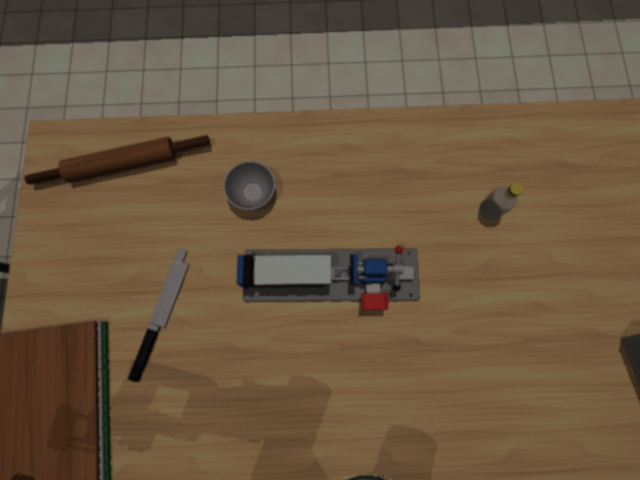

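Run:
```python
import cv2
a=cv2.imread('pics/top0.png')[235:315,230:430];cv2.imwrite('pics/topc.png',cv2.resize(a,None,fx=4,fy=4,interpolation=cv2.INTER_CUBIC))
a=cv2.imread('pics/scene0.png')[180:305,255:420];cv2.imwrite('pics/scenec.png',cv2.resize(a,None,fx=4.5,fy=4.5,interpolation=cv2.INTER_CUBIC))
```

```text
(no output)
```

View pics/topc.png

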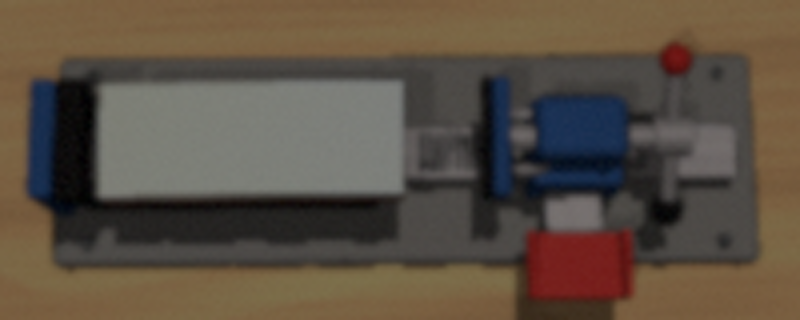

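View pics/scenec.png

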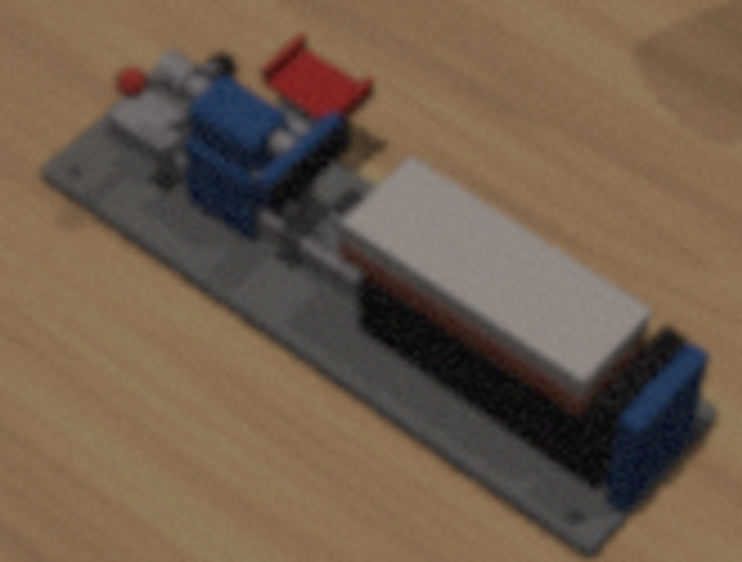

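```bash
cat >> h.py <<'E'
def tc(c): return 230+(c[0]+.5)/4-.5, 235+(c[1]+.5)/4-.5
def sc(c): return 255+(c[0]+.5)/4.5-.5, 180+(c[1]+.5)/4.5-.5
def tri(p1,p2):
    A=np.zeros((3,3));b=np.zeros(3)
    for o,d in (p1,p2):
        P=np.eye(3)-np.outer(d,d);A+=P;b+=P@o
    x=np.linalg.solve(A,b);return x,[np.linalg.norm((np.eye(3)-np.outer(d,d))@(x-o)) for o,d in (p1,p2)]
E
python3 - <<'E'
from h import *
from scipy.optimize import least_squares
T=camera_model('top');S=camera_model('scene')
obs=[(T,tc((64,58)),(.06,.2)),(T,tc((750,58)),(.06,-.2)),(T,tc((757,262)),(-.06,-.2)),(T,tc((55,265)),(-.06,.2)),
(S,sc((42,172)),(.06,-.2)),(S,sc((592,552)),(.06,.2)),(S,sc((717,415)),(-.06,.2))]
def f(p,sel):
    c,s=np.cos(p[2]),np.sin(p[2]);r=[]
    for i in sel:
        m,uv,q=obs[i];w=[p[0]+c*q[0]-s*q[1],p[1]+s*q[0]+c*q[1],.012];r+=list(np.array(proj(m,w))-uv)
    return np.array(r)
for sel in (range(4),range(4,7),range(7)):
    r=least_squares(f,[.5,0,0],args=(sel,));print(r.x,np.round(f(r.x,sel),1))
p=r.x;c,s=np.cos(p[2]),np.sin(p[2])
def loc(w): 
    d=np.array(w[:2])-p[:2]; return np.round(1000*np.array([c*d[0]+s*d[1],-s*d[0]+c*d[1]]),1)
for n,a,b in [('red',(676,57),(131,80)),('black',(666,211),(220,66))]:
    x,e=tri(ray(T,*tc(a)),ray(S,*sc(b)));print(n,x,e,loc(x))
print('pad corners',[loc(atz(T,*tc(q),z)) for q,z in [((530,233),.066),((632,233),.066),((632,298),.066),((530,298),.066)]])
print('pad scene',[loc(atz(S,*sc(q),.066)) for q in [(302,38),(372,86),(322,117),(265,72)]])
print('jaw front top',[loc(atz(T,*tc(q),.093)) for q in [(484,78),(486,192)]], 'carr top',[loc(atz(T,*tc(q),.098)) for q in [(537,97),(627,97)]])
print('stone',[loc(atz(T,*tc(q),.098)) for q in [(97,80),(404,80),(404,192),(97,197)]])
print('fj',[loc(atz(T,*tc(q),.094)) for q in [(96,80),(96,197)]])
E
```

```text
[ 0.52277952  0.05178731 -0.03818972] [-0.8 -0.3  0.3 -0.6  1.4  0.6 -0.9  0.1]
[ 0.52667678  0.05380445 -0.03877451] [-1.1 -0.9 -0.3  1.2  1.3 -0.7]
[ 0.52396918  0.05240158 -0.03982384] [-1.  -1.   0.1 -1.   1.   0.3 -1.2 -0.6 -0.7 -1.8 -0.3  0.1  1.4 -1.7]
red [ 0.55624379 -0.08934904  0.11101485] [np.float64(0.00023374411131542953), np.float64(0.00023374411131549857)] [  37.9 -140.4]
black [ 0.48274298 -0.0873519   0.05883262] [np.float64(0.0012289826191749457), np.float64(0.0012289826191749548)] [ -35.6 -141.3]
pad corners [array([-48.9, -66. ]), array([ -48.9, -120.4]), array([ -83.1, -119.3]), array([-83.2, -65.3])]
pad scene [array([ -77.6, -116.7]), array([-75.8, -62.7]), array([-39.6, -69.2]), array([ -43.9, -115.6])]
jaw front top [array([ 30.1, -41. ]), array([-30.4, -41.2])] carr top [array([ 19. , -68.4]), array([  19. , -115.7])]
stone [array([ 28.1, 163.5]), array([28.1,  1.5]), array([-31.1,   1.7]), array([-33.7, 161. ])]
fj [array([ 28.8, 164.7]), array([-33.2, 162.2])]
```

Call:
carry_out:
  deltas: [0, 0.45, -0.9, 0, 0, 0, -0.9, 0, 0.9, -1.8, 0, 0, 0, -1.8, 0, 1.35, -2.7, 0, 0, 0, -2.7, 0, 1.8, -3.6, 0, 0, 0, -3.6, 0, 2.25, -4.5, 0, 0, 0, -4.5, 0, 2.7, -5.4, 0, 0, 0, -5.4, 0, 3.15, -6.3, 0, 0, 0, -6.3, 0, 3.6, -7.2, 0, 0, 0, -7.2]
  newtons: 40

```text
clock: 0.77
ee_pos: [0.2828, 0.3196, 0.2224]
ee_rot: [[-0.0, -0.656, 0.755], [-0.0, 0.755, 0.656], [-1.0, -0.0, -0.0]]
wrist_force: [1.3, 0.2, -0.4]
width: 0.0414
```

Call:
carry_out:
  deltas: [0, 0.45, -0.9, 0, 0, 0, -1.1, 0, 0.9, -1.8, 0, 0, 0, -2.2, 0, 1.35, -2.7, 0, 0, 0, -3.3, 0, 1.8, -3.6, 0, 0, 0, -4.4, 0, 2.25, -4.5, 0, 0, 0, -5.5, 0, 2.7, -5.4, 0, 0, 0, -6.6, 0, 3.15, -6.3, 0, 0, 0, -7.7, 0, 3.6, -7.2, 0, 0, 0, -8.7]

```text
clock: 1.43
ee_pos: [0.4269, 0.0314, 0.2225]
ee_rot: [[-0.0, 0.046, 0.999], [0.0, 0.999, -0.046], [-1.0, 0.0, -0.0]]
wrist_force: [0.9, 0.6, -0.9]
width: 0.0008
```

Run:
```python
from h import *
s=state();print(s);w=camera_model('wrist')
T=w['world_from_camera'];print('cam in tool',s['ee_rot'].T@(T[:3,3]-s['ee_pos']),w)
```

```text
{'clock': 1.4333, 'joints': array([-1.88975812e-01,  2.63269744e-01,  1.90241970e+00,  2.31372170e-04,
        9.76277070e-01, -1.43342439e-01]), 'qd': array([-0.96782169,  0.23345942, -0.37049589,  0.00724611,  0.12452506,
        0.06877792]), 'joint_efforts': array([  2.78852038, -29.78040218, -12.85355955,  -0.11458712,
         0.1119622 ,  -0.04641575]), 'ee_pos': array([0.42687512, 0.03142827, 0.22246285]), 'ee_rot': array([[-3.31184712e-04,  4.57470718e-02,  9.98953000e-01],
       [ 2.58488729e-04,  9.98953025e-01, -4.57469872e-02],
       [-9.99999912e-01,  2.43067388e-04, -3.42663073e-04]]), 'wrist_force': array([ 0.86710894,  0.64805738, -0.934777  ]), 'moment': array([-0.10778579,  0.01449206, -0.00626828]), 'width': 0.0007757000099118514}
cam in tool [-0.16305608  0.06958506  0.00033261] {'mtx': array([[371.64829954,   0.        , 320.3488569 ],
       [  0.        , 371.64829954, 233.97273205],
       [  0.        ,   0.        ,   1.        ]]), 'world_from_camera': array([[ 9.98904774e-01,  4.53006830e-02,  1.17089668e-02,
         4.30444701e-01],
       [-4.67888058e-02,  9.65804356e-01,  2.55015202e-01,
         1.00883114e-01],
       [ 2.43791727e-04, -2.55283752e-01,  9.66866147e-01,
         3.85535714e-01],
       [ 0.00000000e+00,  0.00000000e+00,  0.00000000e+00,
         1.00000000e+00]])}
```

Call:
carry_out:
  deltas: [0, 0.4, -0.9, 0, 0, 0, 0, 0, 0.77, -1.72, -0.5, 0, 0, 0, 0, 0.77, -1.72, -1.25, 0, 0, 0, 0, 0.77, -1.72, -1.5, 0, 0, 0, 0, 0.77, -1.72, -1.5, 0, 0, 0, 0, 0.77, -1.72, -1.5, 0, 0, 0]

```text
clock: 1.93
ee_pos: [0.4568, -0.0353, 0.162]
ee_rot: [[-0.002, 0.041, 0.999], [0.001, 0.999, -0.041], [-1.0, 0.001, -0.002]]
wrist_force: [0.8, -0.5, 0.3]
width: 0.0004
```

Run:
```python
from h import *
s=state();print(s['ee_pos'],s['wrist_force'],s['ee_rot'])
save('w1',capture('wrist'))
a=capture('top')[235:315,230:430];save('t1',cv2.resize(a,None,fx=4,fy=4,interpolation=cv2.INTER_CUBIC))
```

```text
[ 0.45684501 -0.03533291  0.16197536] [ 0.81446925 -0.46814341  0.25129045] [[-2.18784489e-03  4.08717766e-02  9.99162004e-01]
 [ 7.62719134e-04  9.99164173e-01 -4.08701952e-02]
 [-9.99997316e-01  6.72662331e-04 -2.21718992e-03]]
```

View pics/w1.png

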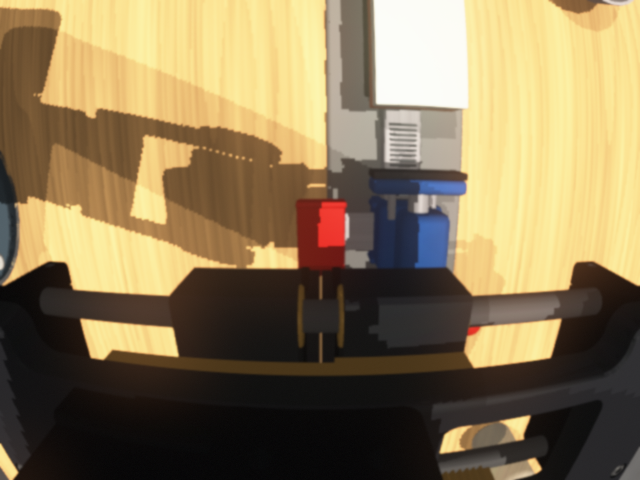

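View pics/t1.png

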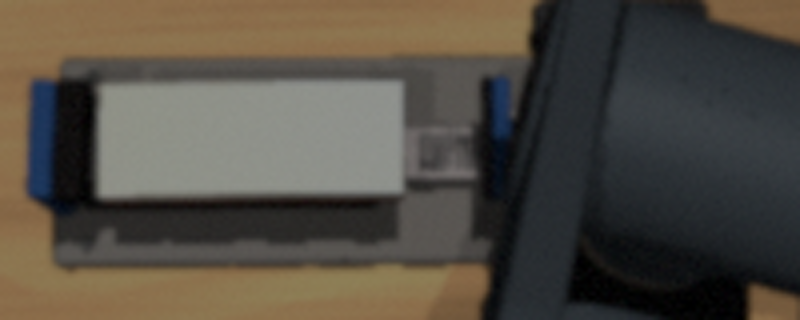

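```bash
cat >> h.py <<'E'
HP=np.array([.52397,.0524]);HY=-.0398
def loc(w):
    c,s=np.cos(HY),np.sin(HY);d=np.array(w[:2])-HP;return np.round(1000*np.array([c*d[0]+s*d[1],-s*d[0]+c*d[1]]),1)
def fray(cm,u,v):
    K=np.array(cm['mtx']);T=np.array(cm['world_from_camera'])
    x=(u-K[0,2])/K[0,0];y=(v-K[1,2])/K[1,1];r=np.hypot(x,y);k=np.sin(r)/r if r>1e-9 else 1
    return T[:3,3],T[:3,:3]@np.array([x*k,-y*k,-np.cos(r)])
def fz(cm,u,v,z):
    o,d=fray(cm,u,v);return o+d*(z-o[2])/d[2]
E
python3 - <<'E'
from h import *
W=camera_model('wrist')
for n,q,z in [('lipL',(297,200),.066),('lipR',(346,199),.066),('jawL',(371,171),.093),('jawR',(466,174),.093),('stoneL',(372,105),.098),('stoneR',(466,107),.098),('baseL',(327,60),.012),('baseR',(461,140),.012),('baseL2',(327,190),.012)]:
    print(n,loc(fz(W,*q,z)))
print('tcp',loc(state()['ee_pos']))
E
```

```text
lipL [-78.5 -64.4]
lipR [-43.7 -63.8]
jawL [-30.  -41.2]
jawR [ 34.4 -41.4]
stoneL [-30.5   0.2]
stoneR [30.8  2.5]
baseL [-56.2  46.3]
baseR [ 61.7 -18.5]
baseL2 [-56.1 -65. ]
tcp [-62.5 -90.2]
```

Call:
carry_out:
  deltas: [0, 0, 0, -0.8, 0, 0, 0, 0, 0, 0, -1.6, 0, 0, 0, 0, 0, 0, -2.2, 0, 0, 0, 0, 0, 0, -2.45, 0, 0, 0, 0, 0, 0, -2.45, 0, 0, 0, 0, 0, 0, -2.45, 0, 0, 0]

```text
clock: 2.53
ee_pos: [0.4581, -0.0351, 0.0651]
ee_rot: [[0.001, 0.039, 0.999], [-0.0, 0.999, -0.039], [-1.0, -0.0, 0.001]]
wrist_force: [-0.3, -0.4, -0.3]
width: 0.0008
```

Call:
carry_out:
  deltas: [0, 0, 0, -0.05, 0, 0, 0, 0, 0, 0, -0.1, 0, 0, 0, 0, 0, 0, -0.15, 0, 0, 0, 0, 0, 0, -0.2, 0, 0, 0, 0, 0, 0, -0.2, 0, 0, 0]

```text
clock: 2.95
ee_pos: [0.4579, -0.0355, 0.0568]
ee_rot: [[0.001, 0.041, 0.999], [-0.0, 0.999, -0.041], [-1.0, -0.0, 0.001]]
wrist_force: [0.9, 0.5, 2.1]
width: 0.0005
```

Call:
carry_out:
  deltas: [0, 0, 0, -0.05, 0, 0, 0, 0, -0.01, 0, -0.1, 0, 0, 0, 0, -0.02, 0, -0.15, 0, 0, 0, 0, -0.04, 0, -0.2, 0, 0, 0, 0, -0.04, 0, -0.2, 0, 0, 0]

```text
clock: 3.37
ee_pos: [0.4545, -0.0353, 0.0484]
ee_rot: [[-0.003, 0.04, 0.999], [0.0, 0.999, -0.04], [-1.0, 0.0, -0.003]]
wrist_force: [-2.7, -1.7, 5.2]
width: 0.0007
```

Call:
carry_out:
  deltas: [0, -0.02, 0, -0.03, 0, 0, 0, 0, -0.04, 0, -0.05, 0, 0, 0, 0, -0.04, 0, -0.05, 0, 0, 0]

```text
clock: 3.62
ee_pos: [0.4539, -0.0353, 0.0467]
ee_rot: [[-0.001, 0.041, 0.999], [0.0, 0.999, -0.041], [-1.0, 0.0, -0.001]]
wrist_force: [-2.0, -0.1, 4.7]
width: 0.0006
```

Run:
```python
from h import *
s=state();print(s['ee_pos'],s['wrist_force'],s['moment'],loc(s['ee_pos']))
save('w2',capture('wrist'))
```

```text
[ 0.45391673 -0.03533191  0.04665675] [-1.99162505 -0.12564529  4.70789575] [-0.09902931  0.30473226  0.01209593] [-66.5 -90.4]
```

View pics/w2.png

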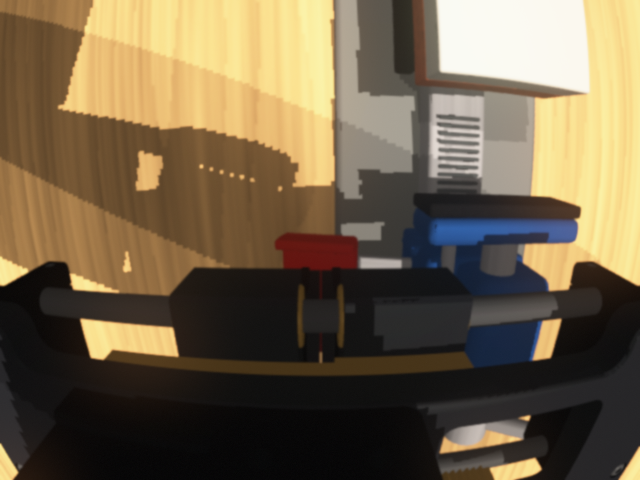

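Call:
carry_out:
  deltas: [0, 0, 0, -0.025, 0, 0, 0, 0, 0, 0.05, -0.025, 0, 0, 0, 0, 0, 0.1, -0.025, 0, 0, 0, 0, 0.01, 0.15, -0.025, 0, 0, 0, 0, 0.01, 0.2, -0.025, 0, 0, 0, 0, 0.01, 0.25, -0.025, 0, 0, 0, 0, 0.01, 0.3, -0.025, 0, 0, 0, 0, 0.01, 0.3, -0.025, 0, 0, 0]

```text
clock: 4.33
ee_pos: [0.4541, -0.023, 0.0457]
ee_rot: [[-0.001, 0.04, 0.999], [0.0, 0.999, -0.04], [-1.0, 0.0, -0.001]]
wrist_force: [-1.1, 0.7, 4.6]
width: 0.0007
```

Call:
carry_out:
  deltas: [0, 0, 0.05, -0.01, 0, 0, 0, 0, 0, 0.1, -0.01, 0, 0, 0, 0, 0.01, 0.15, -0.01, 0, 0, 0, 0, 0.01, 0.2, -0.01, 0, 0, 0, 0, 0.01, 0.25, -0.01, 0, 0, 0, 0, 0.01, 0.25, -0.01, 0, 0, 0]

```text
clock: 4.83
ee_pos: [0.4544, -0.013, 0.0455]
ee_rot: [[-0.001, 0.04, 0.999], [0.0, 0.999, -0.04], [-1.0, 0.0, -0.001]]
wrist_force: [-2.9, 0.8, 8.0]
width: 0.0005
```

Run:
```python
from h import *
s=state();print(s['ee_pos'],s['wrist_force'],s['moment'],loc(s['ee_pos']))
save('w3',capture('wrist'))
```

```text
[ 0.45438902 -0.01298076  0.04554654] [-2.94354525  0.8131883   8.04518768] [0.00780559 0.45309746 0.0179138 ] [-66.9 -68.1]
```

View pics/w3.png

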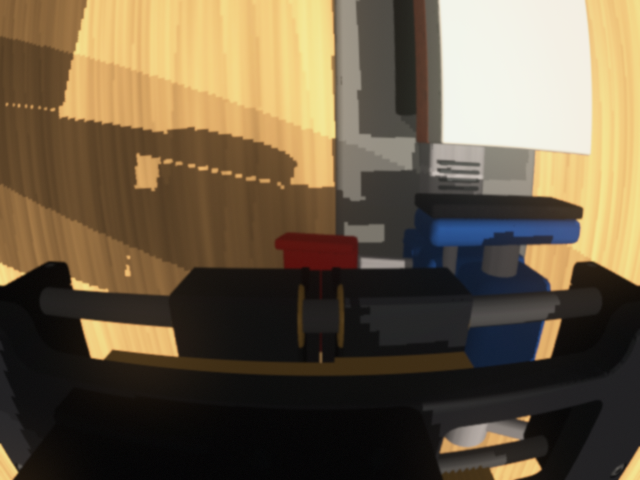

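Call:
carry_out:
  deltas: [0, 0, 0.05, 0, 0, 0, 0, 0, 0, 0.1, 0, 0, 0, 0, 0, 0.01, 0.15, 0, 0, 0, 0, 0, 0.01, 0.2, 0, 0, 0, 0, 0, 0.01, 0.25, 0, 0, 0, 0, 0, 0.01, 0.3, 0, 0, 0, 0, 0, 0.02, 0.35, 0, 0, 0, 0, 0, 0.02, 0.4, 0, 0, 0, 0]

```text
clock: 5.55
ee_pos: [0.4549, 0.0026, 0.0455]
ee_rot: [[-0.002, 0.04, 0.999], [-0.0, 0.999, -0.04], [-1.0, -0.0, -0.002]]
wrist_force: [-3.1, -2.4, 8.7]
width: 0.0002
```

Call:
carry_out:
  deltas: [0, 0, 0.025, 0, 0, 0, 0, 0, 0, 0.05, 0, 0, 0, 0, 0, 0, 0.075, 0, 0, 0, 0, 0, 0, 0.1, 0, 0, 0, 0]

```text
clock: 5.88
ee_pos: [0.4551, 0.0065, 0.0456]
ee_rot: [[-0.001, 0.04, 0.999], [-0.0, 0.999, -0.04], [-1.0, -0.0, -0.001]]
wrist_force: [-3.0, -2.2, 8.3]
width: 0.0003
```

Call:
carry_out:
  deltas: [0, 0, 0.025, 0, 0, 0, 0, 0, 0, 0.05, 0, 0, 0, 0, 0, 0, 0.075, 0, 0, 0, 0, 0, 0, 0.1, 0, 0, 0, 0]

```text
clock: 6.22
ee_pos: [0.4555, 0.0095, 0.0456]
ee_rot: [[-0.001, 0.039, 0.999], [-0.002, 0.999, -0.039], [-1.0, -0.002, -0.001]]
wrist_force: [-4.1, -7.6, 8.9]
width: 0.0006
```

Run:
```python
from h import *
s=state();print(s['ee_pos'],s['wrist_force'],s['moment'],loc(s['ee_pos']))
save('w4',capture('wrist'))
```

```text
[0.45548941 0.0095     0.04562631] [-4.13390734 -7.63945138  8.90940614] [-1.46603511  0.65013758 -0.01387551] [-66.7 -45.6]
```

View pics/w4.png

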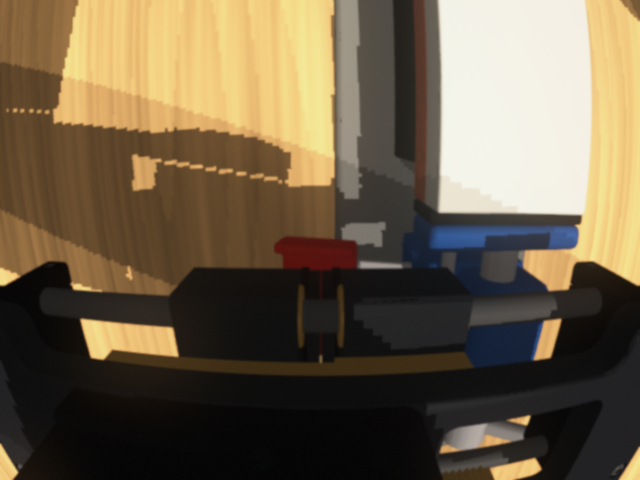

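Call:
carry_out:
  deltas: [0, 0, 0.02, 0, 0, 0, 0, 0, 0, 0.04, 0, 0, 0, 0, 0, 0, 0.06, 0, 0, 0, 0]

```text
clock: 6.52
ee_pos: [0.4559, 0.0118, 0.0457]
ee_rot: [[0.0, 0.039, 0.999], [-0.002, 0.999, -0.039], [-1.0, -0.002, 0.0]]
wrist_force: [-3.2, -7.0, 9.1]
width: 0.0006
```

Call:
carry_out:
  deltas: [0, 0, 0.02, 0, 0, 0, 0, 0, 0, 0.04, 0, 0, 0, 0, 0, 0, 0.06, 0, 0, 0, 0]

```text
clock: 6.77
ee_pos: [0.4563, 0.0141, 0.0458]
ee_rot: [[0.001, 0.039, 0.999], [-0.002, 0.999, -0.039], [-1.0, -0.002, 0.001]]
wrist_force: [-2.5, -6.8, 8.7]
width: 0.0006
```

Call:
carry_out:
  deltas: [0, 0, 0.02, 0, 0, 0, 0, 0, 0, 0.04, 0, 0, 0, 0, 0, 0, 0.05, 0, 0, 0, 0]

```text
clock: 7.02
ee_pos: [0.4565, 0.0161, 0.0458]
ee_rot: [[0.001, 0.039, 0.999], [-0.002, 0.999, -0.039], [-1.0, -0.002, 0.001]]
wrist_force: [-1.9, -7.4, 9.2]
width: 0.0006
```

Call:
carry_out:
  deltas: [0, 0, 0.02, 0, 0, 0, 0, 0, 0, 0.03, 0, 0, 0, 0]

```text
clock: 7.18
ee_pos: [0.4565, 0.0173, 0.0458]
ee_rot: [[0.001, 0.039, 0.999], [-0.002, 0.999, -0.039], [-1.0, -0.002, 0.002]]
wrist_force: [-3.6, -7.7, 8.8]
width: 0.0005
```

Run:
```python
from h import *
s=state();print(s['ee_pos'],s['wrist_force'],s['moment'],loc(s['ee_pos']))
save('w5',capture('wrist'))
a=capture('top')[235:315,230:430];save('t5',cv2.resize(a,None,fx=4,fy=4,interpolation=cv2.INTER_CUBIC))
a=capture('scene')[180:305,255:420];save('s5',cv2.resize(a,None,fx=4.5,fy=4.5,interpolation=cv2.INTER_CUBIC))
```

```text
[0.4565343  0.0172945  0.04579115] [-3.55449416 -7.74782983  8.84190724] [-1.54973244  0.48987286 -0.08060542] [-66.  -37.8]
```

View pics/w5.png

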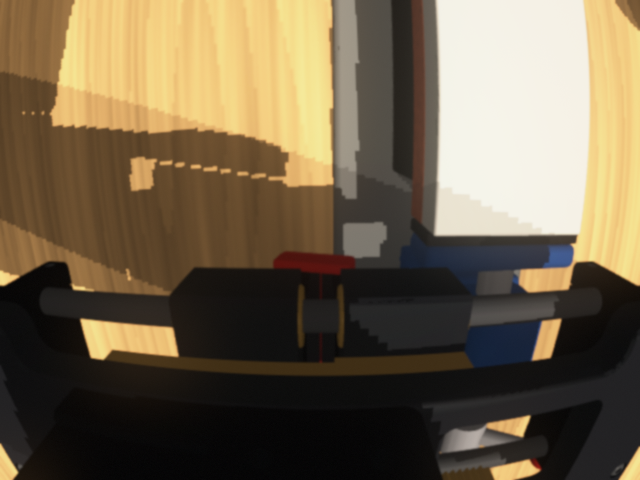

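View pics/t5.png

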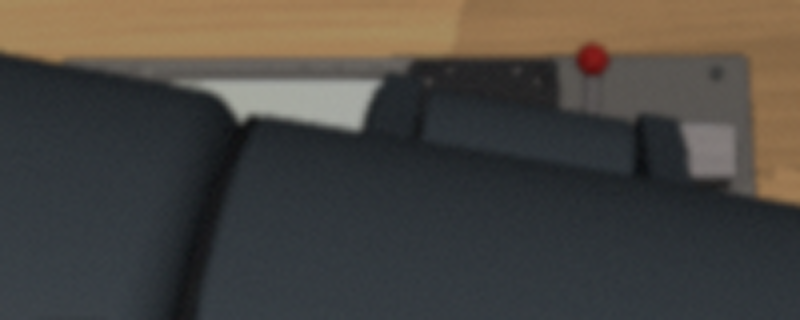

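View pics/s5.png

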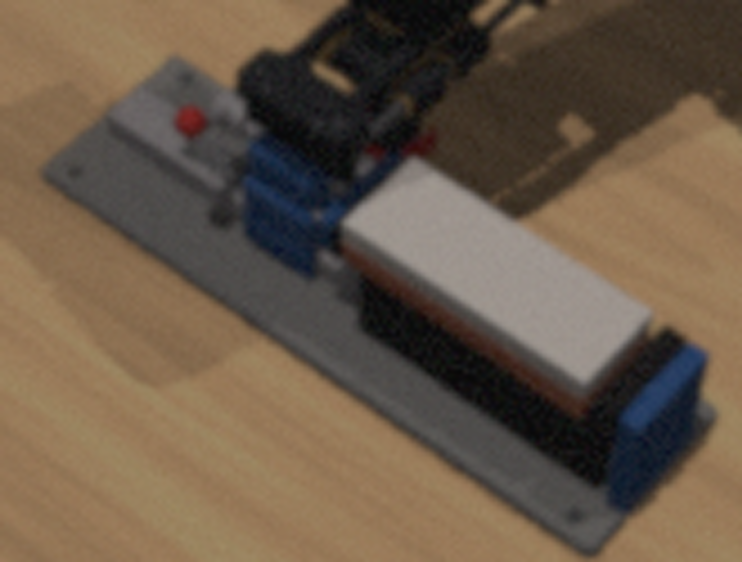

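Call:
carry_out:
  deltas: [0, 0, 0.02, 0, 0, 0, 0, 0, 0, 0.04, 0, 0, 0, 0, 0, 0, 0.06, 0, 0, 0, 0]

```text
clock: 7.58
ee_pos: [0.4566, 0.0196, 0.0458]
ee_rot: [[0.002, 0.039, 0.999], [-0.002, 0.999, -0.039], [-1.0, -0.002, 0.002]]
wrist_force: [-3.2, -7.8, 8.3]
width: 0.0005
```

Call:
carry_out:
  deltas: [0, 0, 0.02, 0, 0, 0, 0, 0, 0, 0.04, 0, 0, 0, 0]

```text
clock: 7.75
ee_pos: [0.4566, 0.0212, 0.0458]
ee_rot: [[0.002, 0.039, 0.999], [-0.002, 0.999, -0.039], [-1.0, -0.002, 0.002]]
wrist_force: [-2.5, -7.4, 9.0]
width: 0.0002
```

Call:
carry_out:
  deltas: [0, 0, 0.02, 0, 0, 0, 0, 0, 0, 0.03, 0, 0, 0, 0]

```text
clock: 7.92
ee_pos: [0.4567, 0.0225, 0.0458]
ee_rot: [[0.002, 0.039, 0.999], [-0.002, 0.999, -0.039], [-1.0, -0.002, 0.002]]
wrist_force: [-2.1, -7.3, 7.7]
width: 0.0005
```

Call:
carry_out:
  deltas: [0, 0, 0.02, 0, 0, 0, 0, 0, 0, 0.035, 0, 0, 0, 0]

```text
clock: 8.08
ee_pos: [0.4567, 0.0238, 0.0458]
ee_rot: [[0.002, 0.039, 0.999], [-0.002, 0.999, -0.039], [-1.0, -0.002, 0.002]]
wrist_force: [-2.9, -7.6, 8.7]
width: 0.0009
```

Call:
carry_out:
  deltas: [0, 0, 0.02, 0, 0, 0, 0, 0, 0, 0.035, 0, 0, 0, 0]

```text
clock: 8.25
ee_pos: [0.4568, 0.0246, 0.0458]
ee_rot: [[0.002, 0.038, 0.999], [-0.003, 0.999, -0.038], [-1.0, -0.003, 0.002]]
wrist_force: [-3.3, -13.7, 8.0]
width: 0.0004
```

Run:
```python
from h import *
s=state();print(s['ee_pos'],s['wrist_force'],s['moment'],loc(s['ee_pos']))
save('w6',capture('wrist'))
```

```text
[0.45684969 0.02460889 0.04580903] [ -3.32143285 -13.7270241    7.99944672] [-2.4870248   0.55781205 -0.10853566] [-66.  -30.4]
```

View pics/w6.png

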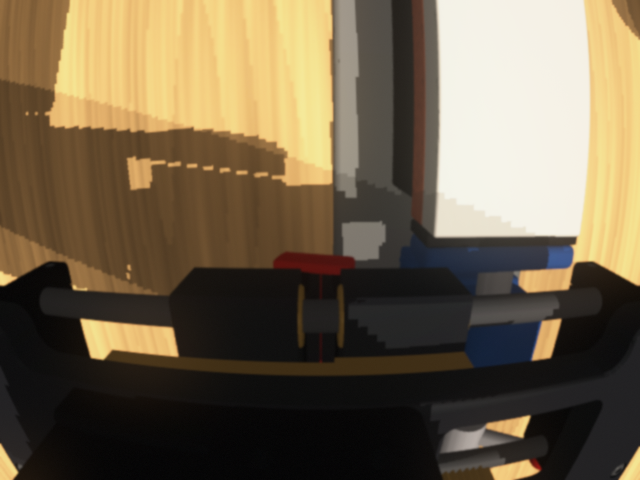

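Run:
```python
from h import *
W=camera_model('wrist')
for n,q,z in [('jawL',(430,246),.093),('jawR',(573,246),.093),('stoneL',(437,235),.098),('stoneR',(576,236),.098),('lip',(275,255),.054),('lipR',(354,257),.054)]:
    print(n,loc(fz(W,*q,z)))
a=capture('scene')[180:305,255:420];save('s6',cv2.resize(a,None,fx=4.5,fy=4.5,interpolation=cv2.INTER_CUBIC))
a=capture('top')[235:315,230:430];save('t6',cv2.resize(a,None,fx=4,fy=4,interpolation=cv2.INTER_CUBIC))
```

```text
jawL [-29.    4.4]
jawR [32.3  3.8]
stoneL [-28.6   9.6]
stoneR [28.7  9.2]
lip [-85.6 -11.4]
lipR [-50.9 -12.3]
```

View pics/s6.png

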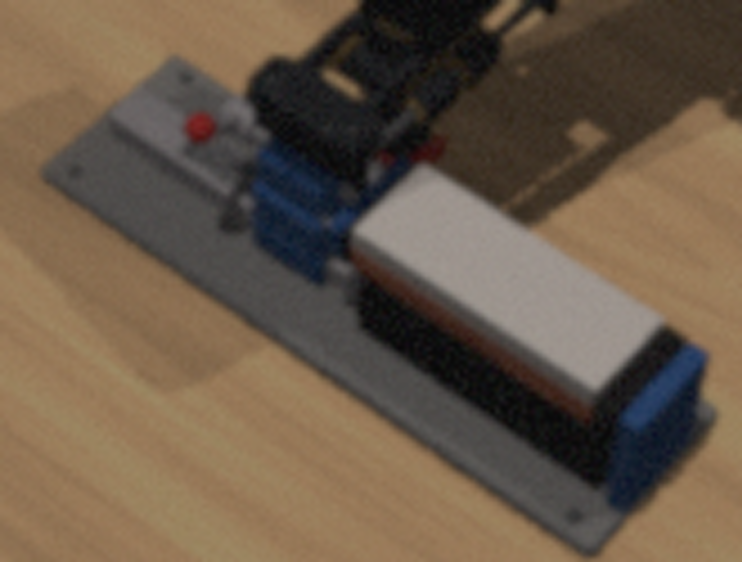

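View pics/t6.png

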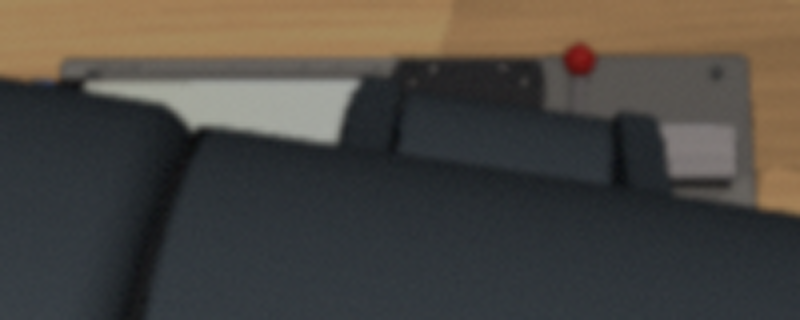

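Call:
carry_out:
  deltas: [0, 0, 0.01, 0, 0, 0, 0, 0, 0, 0.01, 0, 0, 0, 0]

```text
clock: 8.57
ee_pos: [0.4568, 0.0246, 0.0458]
ee_rot: [[0.002, 0.038, 0.999], [-0.003, 0.999, -0.038], [-1.0, -0.003, 0.002]]
wrist_force: [-3.8, -13.8, 8.3]
width: 0.0004
```

Call:
carry_out:
  deltas: [0, 0, 0.015, 0, 0, 0, 0, 0, 0, 0.015, 0, 0, 0, 0]

```text
clock: 8.73
ee_pos: [0.4569, 0.0247, 0.0458]
ee_rot: [[0.002, 0.038, 0.999], [-0.004, 0.999, -0.038], [-1.0, -0.004, 0.002]]
wrist_force: [-2.4, -14.9, 7.6]
width: 0.0005
```

Call:
carry_out:
  deltas: [0, 0, 0, 0.1, 0, 0, 0, 0, 0, 0, 0.2, 0, 0, 0, 0, 0.02, 0, 0.3, 0, 0, 0, 0, 0.02, 0, 0.3, 0, 0, 0]

```text
clock: 9.07
ee_pos: [0.4597, 0.0246, 0.0572]
ee_rot: [[0.005, 0.038, 0.999], [-0.004, 0.999, -0.038], [-1.0, -0.004, 0.006]]
wrist_force: [1.3, -12.7, -7.8]
width: 0.0008
```

Call:
carry_out:
  deltas: [0, 0, -0.05, 0.1, 0, 0, 0, 0, 0, -0.15, 0.3, 0, 0, 0, 0, 0, -0.15, 0.9, 0, 0, 0, 0, 0, -0.15, 1.6, 0, 0, 0, 0, 0, -0.15, 2.3, 0, 0, 0, 0, 0, -0.15, 2.8, 0, 0, 0, 0, 0, -0.15, 2.8, 0, 0, 0]

```text
clock: 9.65
ee_pos: [0.4595, 0.0214, 0.1731]
ee_rot: [[0.009, 0.04, 0.999], [-0.001, 0.999, -0.04], [-1.0, -0.001, 0.009]]
wrist_force: [0.7, 0.5, -0.2]
width: 0.0005
```

Run:
```python
from h import *
s=state();print(s['ee_pos'],s['wrist_force'],s['moment'],loc(s['ee_pos']))
save('w7',capture('wrist'))
a=capture('scene')[180:305,255:420];save('s7',cv2.resize(a,None,fx=4.5,fy=4.5,interpolation=cv2.INTER_CUBIC))
```

```text
[0.45946147 0.02136934 0.17313243] [ 0.6681325   0.50824557 -0.17568011] [-0.1238587   0.05766399 -0.02008153] [-63.2 -33.6]
```

View pics/w7.png

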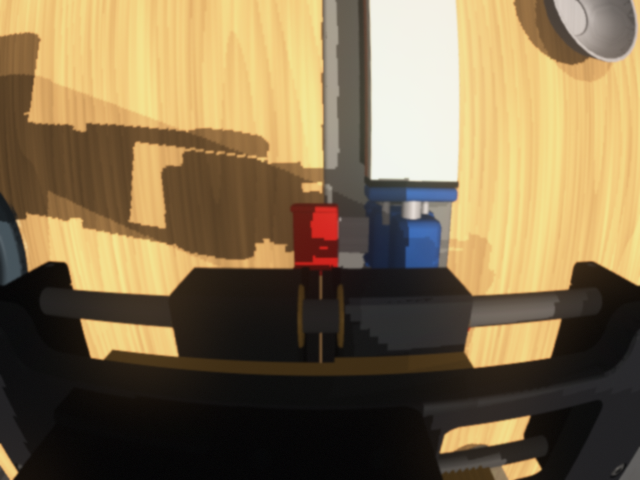

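View pics/s7.png

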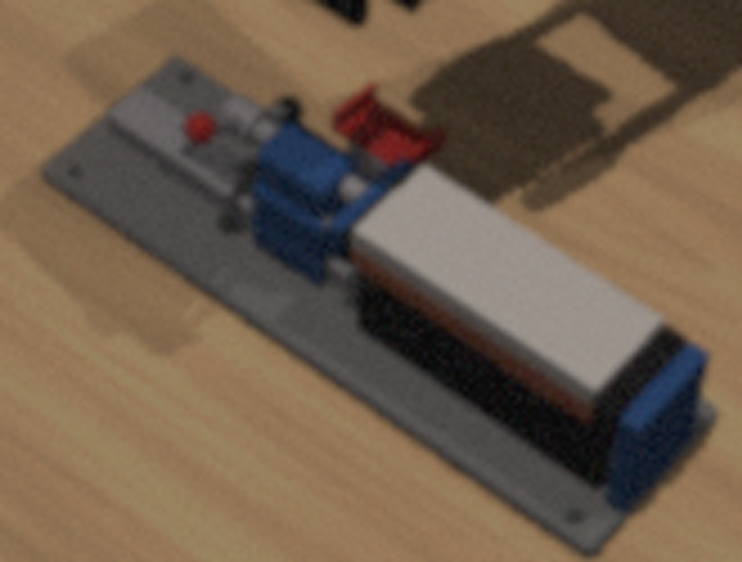

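Run:
```python
from h import *
T=camera_model('top');S=camera_model('scene')
x,e=tri(ray(T,*tc((580,59))),ray(S,*sc((201,128))));print(x,e,loc(x))
W=camera_model('wrist')
for n,q,z in [('jawback',(369,201),.093),('stoneL',(372,180),.098),('stoneR',(457,182),.098),('lip',(292,205),.066),('lipR',(338,205),.066)]: print(n,loc(fz(W,*q,z)))
```

```text
[ 0.55744166 -0.03923761  0.10872447] [np.float64(0.00015054276526118703), np.float64(0.0001505427652611213)] [ 37.1 -90.2]
jawback [-33.   -4.8]
stoneL [-32.    9.7]
stoneR [25.9  9.6]
lip [-85.6 -12.4]
lipR [-52.  -12.5]
```

Call:
carry_out:
  deltas: [0, 0.7, -0.45, 0, 0, 0, 0, 0, 1.4, -0.9, 0, 0, 0, 0, 0, 2.1, -1.3, 0, 0, 0, 0, 0, 2.5, -1.52, -0.5, 0, 0, 0, 0, 2.5, -1.52, -1.0, 0, 0, 0, 0, 2.5, -1.52, -1.1, 0, 0, 0, 0, 2.5, -1.52, -1.1, 0, 0, 0]

```text
clock: 10.33
ee_pos: [0.5537, -0.0384, 0.122]
ee_rot: [[-0.008, 0.041, 0.999], [0.002, 0.999, -0.041], [-1.0, 0.002, -0.008]]
wrist_force: [-0.6, -0.2, -0.6]
width: 0.0003
```

Run:
```python
from h import *
s=state();print(s['ee_pos'],s['wrist_force'],s['moment'],loc(s['ee_pos']))
save('w8',capture('wrist'))
a=capture('scene')[140:265,255:420];save('s8',cv2.resize(a,None,fx=4.5,fy=4.5,interpolation=cv2.INTER_CUBIC))
```

```text
[ 0.55374567 -0.03841811  0.12203752] [-0.62468408 -0.24939332 -0.55398452] [-0.13848517  0.07878179  0.05885415] [ 33.4 -89.6]
```

View pics/s8.png

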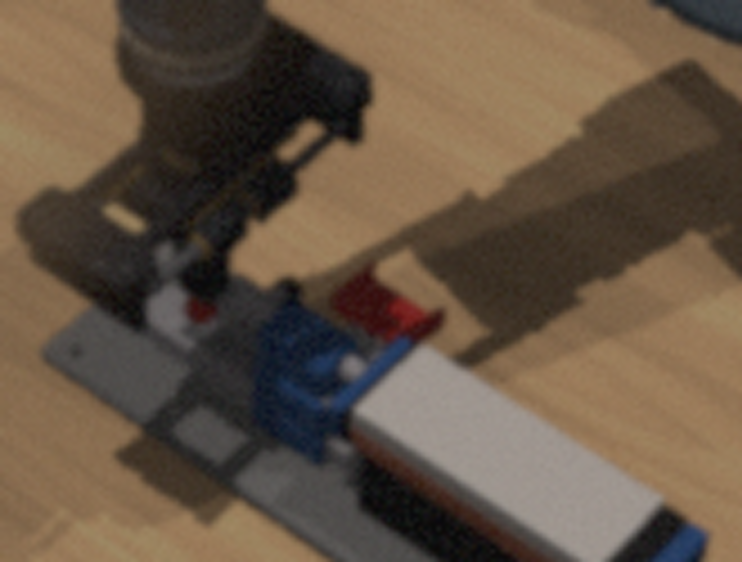

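View pics/w8.png

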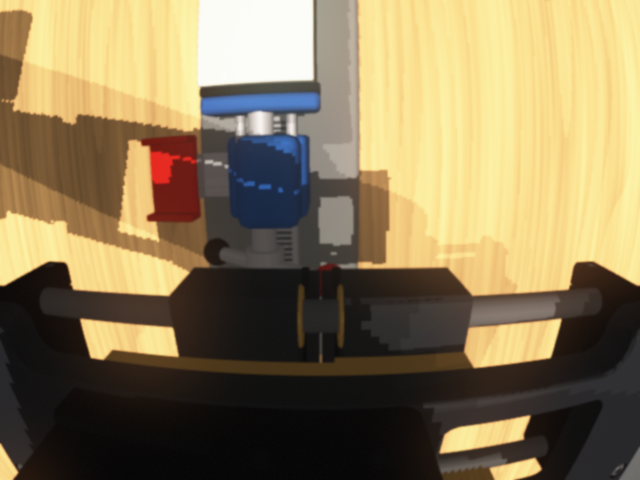

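Call:
carry_out:
  deltas: [0, 0.12, 0, 0, 0, 0, 0, 0, 0.12, 0, 0, 0, 0, 0, 0, 0.12, 0, -0.1, 0, 0, 0, 0, 0.12, 0, -0.15, 0, 0, 0, 0, 0.12, 0, -0.2, 0, 0, 0, 0, 0.12, 0, -0.25, 0, 0, 0]

```text
clock: 10.93
ee_pos: [0.5627, -0.0394, 0.1163]
ee_rot: [[0.003, 0.041, 0.999], [-0.001, 0.999, -0.041], [-1.0, -0.001, 0.003]]
wrist_force: [0.2, 1.2, 9.4]
width: 0.0006
```

Call:
carry_out:
  deltas: [0, 0, 0, -0.05, 0, 0, 0, 0, 0, 0, -0.1, 0, 0, 0, 0, 0, 0, -0.15, 0, 0, 0]

```text
clock: 11.18
ee_pos: [0.5658, -0.04, 0.1116]
ee_rot: [[0.01, 0.041, 0.999], [-0.002, 0.999, -0.041], [-1.0, -0.002, 0.01]]
wrist_force: [3.9, 1.6, 9.9]
width: 0.0003
```

Call:
carry_out:
  deltas: [0, 0, 0, -0.05, 0, 0, 0, 0, 0, 0, -0.1, 0, 0, 0, 0, 0, 0, -0.15, 0, 0, 0]

```text
clock: 11.43
ee_pos: [0.5683, -0.0409, 0.1064]
ee_rot: [[0.016, 0.041, 0.999], [-0.004, 0.999, -0.041], [-1.0, -0.003, 0.016]]
wrist_force: [7.1, -0.2, 10.2]
width: 0.0004
```

Call:
carry_out:
  deltas: [0, 0.07, 0, -0.05, 0, 0, 0, 0, 0.12, 0, -0.1, 0, 0, 0, 0, 0.15, 0, -0.15, 0, 0, 0]

```text
clock: 11.68
ee_pos: [0.5719, -0.0403, 0.0995]
ee_rot: [[0.01, 0.041, 0.999], [-0.002, 0.999, -0.041], [-1.0, -0.002, 0.01]]
wrist_force: [3.3, -0.6, 7.2]
width: 0.0009
```

```bash
cat >> h.py <<'E'
def tq(ax=1.5):
    s=state();c=np.cos(HY);n=np.sin(HY);F=s['wrist_force'];fx=c*F[0]+n*F[1];fz=F[2]
    l=loc(s['ee_pos']);z=s['ee_pos'][2]
    # ball top contact assumed at tcp z
    zb=z-.009-.085;th=np.arccos(np.clip(zb/.044,-1,1))
    xb=.044*np.sin(th)
    print('loc',l,'z',round(z,4),'F',np.round(F,2),'M',np.round(s['moment'],2),'theta',round(th,3),'tau',round(xb*fz-(z-.085)*fx,3))
E
python3 -c "
from h import *
tq()"
```

```text
loc [ 51.6 -90.7] z 0.0995 F [ 3.33 -0.61  7.2 ] M [-0.09 -0.47 -0.01] theta 1.446 tau 0.266
```

Call:
carry_out:
  deltas: [0, 0, 0, -0.05, 0, 0, 0, 0, 0, 0, -0.1, 0, 0, 0, 0, 0, 0, -0.12, 0, 0, 0]

```text
clock: 11.93
ee_pos: [0.5728, -0.0401, 0.0946]
ee_rot: [[0.012, 0.041, 0.999], [-0.002, 0.999, -0.041], [-1.0, -0.002, 0.012]]
wrist_force: [5.0, 1.1, 7.1]
width: 0.0005
```

```bash
python3 -c "
from h import *
tq()"
```

```text
loc [ 52.5 -90.5] z 0.0946 F [4.96 1.14 7.11] M [ 0.03 -0.86 -0.  ] theta 1.557 tau 0.266
```

Call:
carry_out:
  deltas: [0, 0, 0, -0.05, 0, 0, 0, 0, 0, 0, -0.1, 0, 0, 0, 0, 0, 0, -0.12, 0, 0, 0]

```text
clock: 12.18
ee_pos: [0.5733, -0.04, 0.0899]
ee_rot: [[0.013, 0.042, 0.999], [-0.002, 0.999, -0.042], [-1.0, -0.001, 0.014]]
wrist_force: [5.6, 2.1, 7.4]
width: 0.0002
```

```bash
python3 -c "
from h import *
tq()"
```

```text
loc [ 53.  -90.3] z 0.0899 F [5.58 2.08 7.39] M [ 0.17 -1.02  0.05] theta 1.664 tau 0.297
```

Call:
carry_out:
  deltas: [0, 0, 0, -0.04, 0, 0, 0, 0, 0, 0, -0.08, 0, 0, 0, 0, 0, 0, -0.08, 0, 0, 0]

```text
clock: 12.43
ee_pos: [0.573, -0.0401, 0.0864]
ee_rot: [[0.012, 0.041, 0.999], [-0.002, 0.999, -0.041], [-1.0, -0.002, 0.013]]
wrist_force: [5.3, 1.2, 4.7]
width: 0.0006
```

```bash
python3 -c "
from h import *
tq()"
```

```text
loc [ 52.6 -90.5] z 0.0864 F [5.25 1.24 4.71] M [-0.   -1.01  0.05] theta 1.743 tau 0.197
```

Call:
carry_out:
  deltas: [0, 0, 0, -0.04, 0, 0, 0, 0, 0, 0, -0.08, 0, 0, 0, 0, 0, 0, -0.08, 0, 0, 0]

```text
clock: 12.68
ee_pos: [0.5725, -0.0401, 0.0831]
ee_rot: [[0.011, 0.041, 0.999], [-0.002, 0.999, -0.041], [-1.0, -0.002, 0.011]]
wrist_force: [5.4, -0.2, 4.3]
width: 0.0003
```

```bash
python3 -c "
from h import *
tq()"
```

```text
loc [ 52.2 -90.5] z 0.0831 F [ 5.38 -0.16  4.33] M [-0.08 -0.89  0.  ] theta 1.822 tau 0.195
```

Call:
carry_out:
  deltas: [0, 0, 0, 0.15, 0, 0, 0, 0, -0.1, 0, 0.2, 0, 0, 0, 0, -0.25, 0, 0.2, 0, 0, 0, 0, -0.25, 0, 0.2, 0, 0, 0]

```text
clock: 13.02
ee_pos: [0.5544, -0.0386, 0.0886]
ee_rot: [[-0.005, 0.04, 0.999], [0.001, 0.999, -0.04], [-1.0, 0.001, -0.005]]
wrist_force: [-0.9, 0.2, -0.7]
width: 0.0006
```

Run:
```python
from h import *
tq()
save('w9',capture('wrist'))
a=capture('scene')[140:265,255:420];save('s9',cv2.resize(a,None,fx=4.5,fy=4.5,interpolation=cv2.INTER_CUBIC))
```

```text
loc [ 34.  -89.7] z 0.0886 F [-0.93  0.24 -0.74] M [-0.09  0.1  -0.01] theta 1.693 tau -0.029
```

View pics/s9.png

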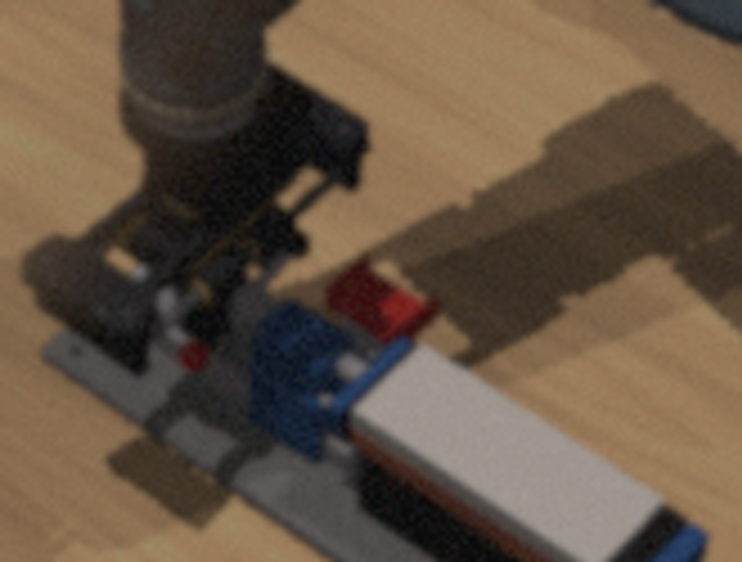

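View pics/w9.png

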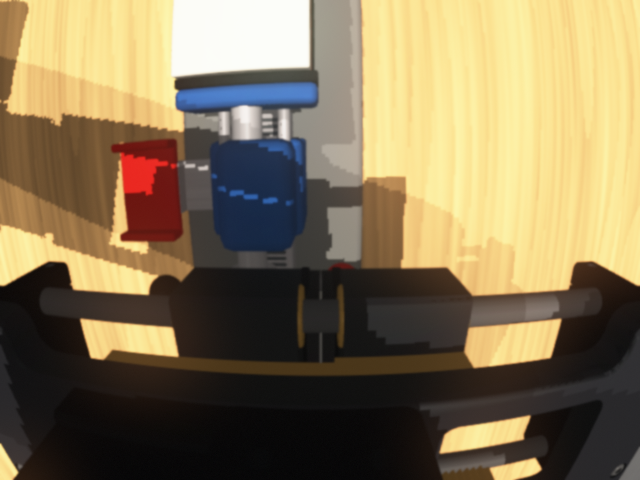

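Call:
carry_out:
  deltas: [0, 0.2, 0, 0, 0, 0, 0, 0, 0.2, 0, -0.1, 0, 0, 0, 0, 0.2, 0, -0.15, 0, 0, 0, 0, 0.2, 0, -0.2, 0, 0, 0]

```text
clock: 13.45
ee_pos: [0.5676, -0.0397, 0.0818]
ee_rot: [[0.004, 0.041, 0.999], [-0.001, 0.999, -0.041], [-1.0, -0.001, 0.004]]
wrist_force: [1.5, 0.0, 6.5]
width: 0.0007
```

```bash
python3 -c "
from h import *
tq()"
```

```text
loc [ 47.2 -90.3] z 0.0818 F [1.51 0.   6.51] M [-0.09 -0.08 -0.04] theta 1.852 tau 0.28
```

Call:
carry_out:
  deltas: [0, 0, 0, -0.04, 0, 0, 0, 0, 0, 0, -0.08, 0, 0, 0, 0, 0, 0, -0.12, 0, 0, 0]

```text
clock: 13.7
ee_pos: [0.5672, -0.0396, 0.0774]
ee_rot: [[0.004, 0.04, 0.999], [-0.001, 0.999, -0.04], [-1.0, -0.001, 0.004]]
wrist_force: [-0.2, -0.6, 7.7]
width: 0.0006
```

```bash
python3 -c "
from h import *
tq()"
```

```text
loc [ 46.9 -90.2] z 0.0774 F [-0.23 -0.63  7.73] M [-0.08  0.04  0.06] theta 1.958 tau 0.313
```

Call:
carry_out:
  deltas: [0, -0.03, 0, -0.04, 0, 0, 0, 0, -0.06, 0, -0.08, 0, 0, 0, 0, -0.09, 0, -0.12, 0, 0, 0]

```text
clock: 13.95
ee_pos: [0.5658, -0.0398, 0.0731]
ee_rot: [[0.009, 0.041, 0.999], [-0.001, 0.999, -0.041], [-1.0, -0.001, 0.009]]
wrist_force: [4.4, 0.9, 8.9]
width: 0.0007
```

```bash
python3 -c "
from h import *
tq()"
```

```text
loc [ 45.4 -90.4] z 0.0731 F [4.38 0.9  8.86] M [ 0.17 -0.69  0.01] theta 2.064 tau 0.395
```

Call:
carry_out:
  deltas: [0, -0.04, 0, -0.04, 0, 0, 0, 0, -0.08, 0, -0.08, 0, 0, 0, 0, -0.12, 0, -0.12, 0, 0, 0]

```text
clock: 14.2
ee_pos: [0.5634, -0.04, 0.069]
ee_rot: [[0.014, 0.042, 0.999], [-0.002, 0.999, -0.042], [-1.0, -0.002, 0.014]]
wrist_force: [6.9, 2.9, 8.1]
width: 0.0003
```

```bash
python3 -c "
from h import *
tq()"
```

```text
loc [ 43.1 -90.8] z 0.069 F [6.85 2.95 8.06] M [ 0.36 -1.19  0.03] theta 2.176 tau 0.4
```

Run:
```python
from h import *
tq()
save('w10',capture('wrist'))
a=capture('scene')[140:265,255:420];save('s10',cv2.resize(a,None,fx=4.5,fy=4.5,interpolation=cv2.INTER_CUBIC))
```

```text
loc [ 43.1 -90.8] z 0.069 F [6.85 2.95 8.06] M [ 0.36 -1.19  0.03] theta 2.176 tau 0.4
```

View pics/s10.png

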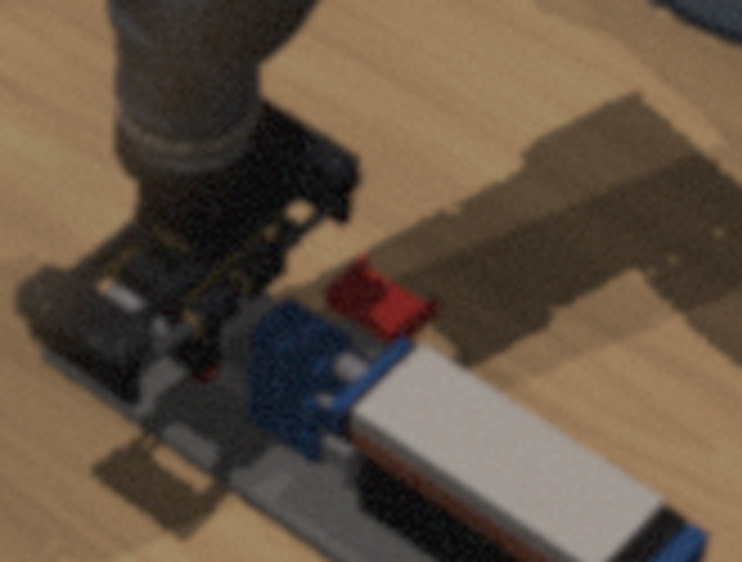

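View pics/w10.png

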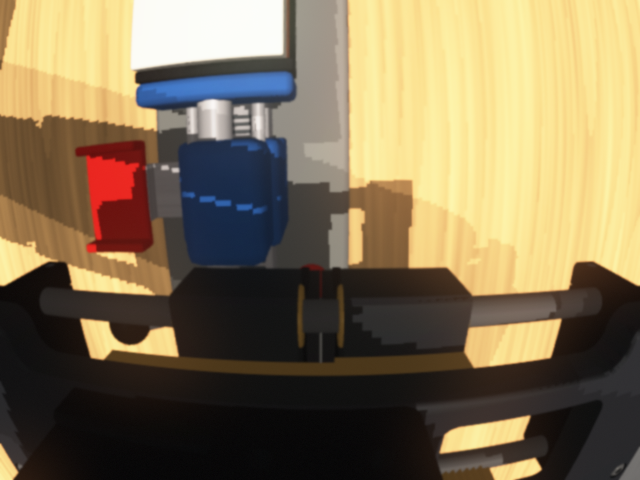

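Call:
carry_out:
  deltas: [0, 0, 0, 0.3, 0, 0, 0, 0, 0.05, 0, 0.3, 0, 0, 0, 0, 0.05, 0, 0.15, 0, 0, 0, 0, 0.05, 0, 0.05, 0, 0, 0, 0, 0.05, 0, 0, 0, 0, 0]

```text
clock: 14.72
ee_pos: [0.5589, -0.039, 0.0665]
ee_rot: [[-0.001, 0.041, 0.999], [0.0, 0.999, -0.041], [-1.0, 0.0, -0.001]]
wrist_force: [-1.9, 0.8, 14.5]
width: 0.0008
```

```bash
python3 -c "
from h import *
tq()"
```

```text
loc [ 38.5 -90. ] z 0.0665 F [-1.89  0.79 14.49] M [0.11 0.52 0.03] theta 2.247 tau 0.462
```

Call:
carry_out:
  deltas: [0, 0, 0, -0.02, 0, 0, 0, 0, 0, 0, -0.04, 0, 0, 0]

```text
clock: 14.88
ee_pos: [0.5586, -0.039, 0.0656]
ee_rot: [[-0.001, 0.041, 0.999], [0.0, 0.999, -0.041], [-1.0, 0.0, -0.001]]
wrist_force: [-2.3, 0.3, 14.6]
width: 0.0006
```

```bash
python3 -c "
from h import *
tq()"
```

```text
loc [ 38.3 -89.9] z 0.0656 F [-2.28  0.28 14.58] M [ 0.1   0.65 -0.03] theta 2.272 tau 0.446
```

Call:
carry_out:
  deltas: [0, 0, 0, 0.2, 0, 0, 0, 0, 0, 0, 0.7, 0, 0, 0, 0, 0, 0, 1.4, 0, 0, 0, 0, 0, 0, 2.1, 0, 0, 0, 0, -0.3, -0.5, 2.9, 0, 0, 0, 0, -0.6, -1.2, 3.7, 0, 0, 0, 0, -0.9, -1.9, 4.2, 0, 0, 0, 0, -0.9, -2.4, 4.2, 0, 0, 0]

```text
clock: 15.55
ee_pos: [0.523, -0.1375, 0.2366]
ee_rot: [[0.004, 0.041, 0.999], [-0.003, 0.999, -0.041], [-1.0, -0.003, 0.005]]
wrist_force: [0.6, 0.5, -0.3]
width: 0.0005
```

Call:
carry_out:
  deltas: [0, 0, -0.8, 0, 0, 0, 0, 0, 0, -1.6, 0, 0, 0, 0, 0, 0, -2.0, 0, 0, 0, 0, 0, 0, -2.0, 0, 0, 0, 0]

```text
clock: 15.88
ee_pos: [0.5229, -0.2185, 0.2319]
ee_rot: [[-0.001, 0.045, 0.999], [-0.0, 0.999, -0.045], [-1.0, -0.0, -0.001]]
wrist_force: [0.5, 0.2, 0.0]
width: 0.0005
```

Run:
```python
from h import *
tq()
save('w11',capture('wrist'))
a=capture('scene')[180:305,255:420];save('s11',cv2.resize(a,None,fx=4.5,fy=4.5,interpolation=cv2.INTER_CUBIC))
a=capture('top')[235:315,230:430];save('t11',cv2.resize(a,None,fx=4,fy=4,interpolation=cv2.INTER_CUBIC))
```

```text
loc [   9.7 -270.8] z 0.2319 F [0.53 0.24 0.03] M [-0.07  0.06 -0.01] theta 0.0 tau -0.077
```

View pics/s11.png

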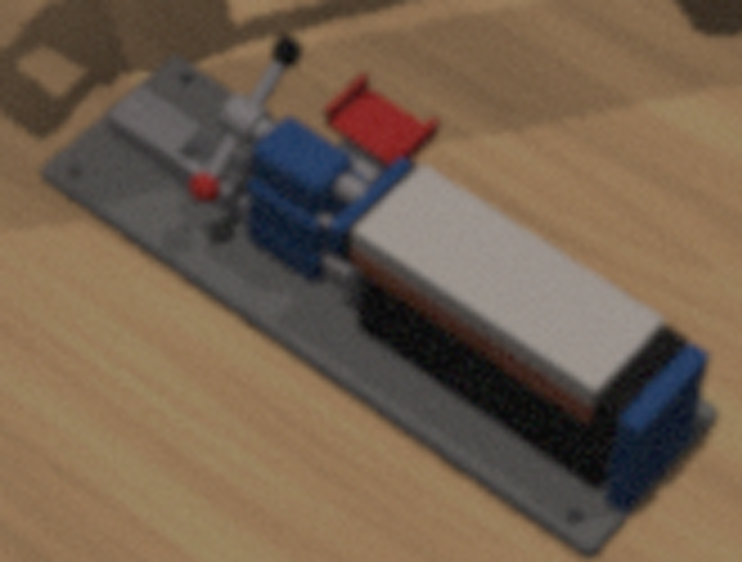

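View pics/w11.png

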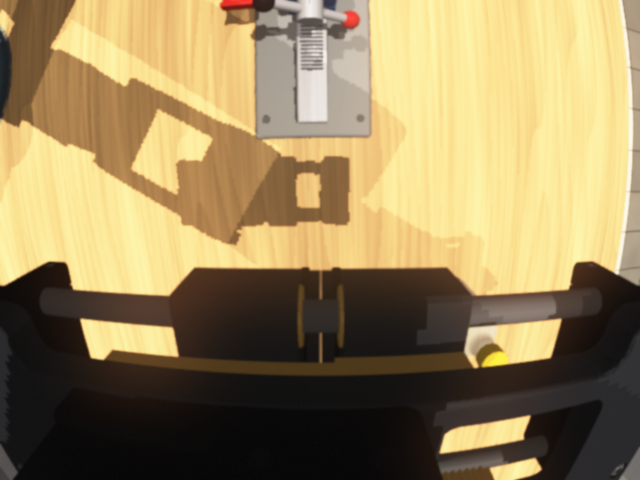

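View pics/t11.png

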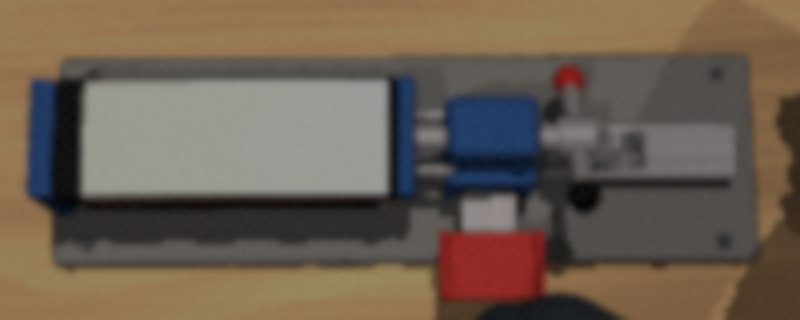

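```bash
python3 - <<'E'
import cv2
for n,a in [('A',cv2.imread('pics/topc.png')[200:320,500:660]),('B',cv2.imread('pics/t11.png')[200:320,415:575])]: cv2.imwrite(f'pics/p{n}.png',cv2.resize(a,None,fx=4,fy=4))
a=cv2.hconcat([cv2.imread('pics/pA.png'),cv2.imread('pics/pB.png')]);cv2.imwrite('pics/pt.png',cv2.resize(a,(800,300)))
s0=cv2.imread('pics/scenec.png')[20:180,220:400];s1=cv2.imread('pics/s11.png')[60:220,285:465]
a=cv2.hconcat([s0,s1]);cv2.imwrite('pics/ps.png',cv2.resize(a,None,fx=2.2,fy=2.2))
E
python3 - <<'E'
from h import *
T=camera_model('top');S=camera_model('scene')
for n,a,b in [('red',(569,79),(204,186)),('black',(586,195),(287,49))]:
    x,e=tri(ray(T,*tc(a)),ray(S,*sc(b)));print(n,x,e,loc(x))
E
```

```text
red [ 0.55680309 -0.03894588  0.05844066] [np.float64(0.0002571094456763399), np.float64(0.0002571094456763087)] [ 36.4 -90. ]
black [ 0.48593827 -0.03714723  0.11156142] [np.float64(0.00022865353428315214), np.float64(0.00022865353428307714)] [-34.4 -91. ]
```

View pics/pt.png

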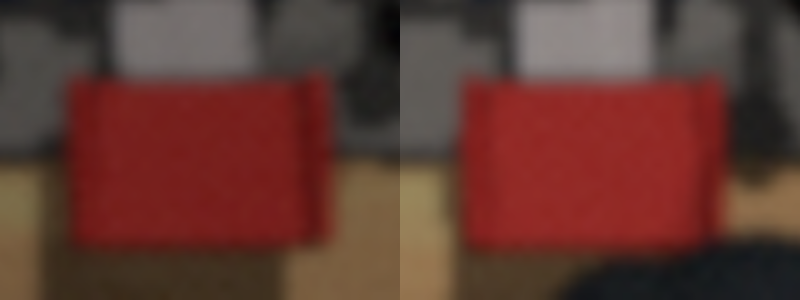

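View pics/ps.png

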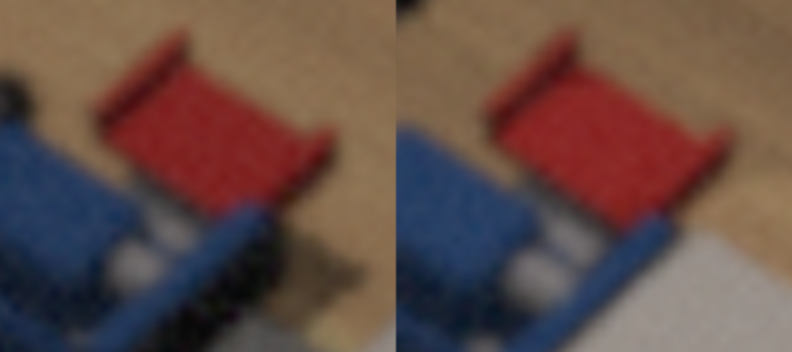

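Run:
```python
from h import *
T=camera_model('top');S=camera_model('scene')
for n,a,b in [('start',(632,298),(303,33.6)),('now',(544.6,299),(365,73.6))]:
    x,e=tri(ray(T,*tc(a)),ray(S,*sc(b)));print(n,x,e,loc(x))
print(np.arctan2(35.4+0,-26.5))
```

```text
start [ 0.43650141 -0.06419182  0.06298478] [np.float64(0.00033266989445128323), np.float64(0.00033266989445125797)] [ -82.8 -120. ]
now [ 0.43785239 -0.01783888  0.06201917] [np.float64(0.00030181482663311826), np.float64(0.0003018148266330683)] [-83.3 -73.6]
2.213392867766153
```

```bash
python3 -c "
from h import *
sign_off();print(state()['clock'])"
```

```text
the job is handed in; nothing more can be done
the job is handed in; nothing more can be done
```

I clamped the stone and handed the job in. The hand-in gives no verdict, so this rests on my own checks; the clamping force is an estimate from the bar torque, not a direct reading.

- **Stone home:** I held the lever down by about 11 mm and slid the jaw up until the push rose to 14–15 N. In the last pictures the stone looks straight against the fixed jaw. Just before the screw was tightened, its near end measured 9.6 mm in the holder's frame, against 10 mm when home.
- **Lever and jaw:** After I let go, the lever seemed to rest half up, and the carriage slipped back a few millimetres as the screw took up load. At the end the lever is back up: its edge measured 62 mm high against 63 mm at the start, close to the 2 mm calibration error.
- **Screw:** I turned it from about 1.0 to 2.2 rad by pressing the red ball. The torque rose from about 0.27–0.28 N m turning freely to 0.45–0.47 N m, about two thirds more. That suggests roughly 45–65 N of clamping.
- **Torque readings that disagreed:** Partway through, the finger was on the edge of the ball and two readings came out low, at about 0.2 N m. I re-centred the finger and measured again. My angle estimate from the fingertip was also about 0.06 rad higher than the one from the pictures.
- **Bystanders:** I never went near the knife, the bowl or the bottle. I saw no contact with them, but did not measure their positions again. The arm ended clear of everything.

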